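# Unlock and open the push-and-turn bottle

### The arm

A 6-joint arm with a two-finger parallel gripper is mounted at the origin on a cart in front of the work surface, level with it; the furniture and walls round the work are solid. World frame = base frame: x ahead of the robot, y to its left, z up, the work surface at z = 0. Lengths are in m, angles in rad, forces in N, time in s.
With the tool pointing down it reaches from about 0.25 to 0.725 m from the base axis. Payload 4 kg.
Tool frame: the origin (TCP) lies at the very end of the fingers, on their centre line; the grasp point (between the pads) lies 19 mm behind it; z points along the fingers, y is the line along which they close (so a half turn about z gives the same grasp; the last joint's range is limited). The gripper opens to 85 mm and grips with 20 to 120 N. Pads are 22 mm wide; open, the fingers measure 114 mm over their backs; the gripper's body (76 mm by 85 mm) begins 54 mm behind the grasp point. The pads swing forward as they close: fully open they stand 13 mm farther back than shut.
Start: joints at [-1.245, 0.241, 0.005, 1.335, 0, 1.571], TCP at [0.16, -0.474, 0.231] pointing down, gripper open.
Joint ranges: [-2.72, 2.72], [-1.05, 1.87], [-1.09, 1.28], [-1.99, 2.15], [-1.42, 1.44], [-3.14, 3.14]. Speed limits (rad/s): [2.79, 2.79, 3.14, 3.14, 3.14, 3.14].

### API

Orientations are given as a unit quaternion [x, y, z, w].
In Python, from workcell import telemetry, vision, workorder gives the robot as it stands.
- The arm moves only by the shell command python3 -m inch 'ROWS'. ROWS is JSON, a list of rows, each a list of 3 entries, a list of its own where there are three numbers: the turn, a rotation vector about the tool's x, y, z scaled (see below), then the shift along the tool's x, y, z scaled (see below), then the closure, from -1 (fully open) to 1 (shut). A call has 1 to 10 rows; each row shifts and turns the commanded pose from where the row before left it, along the tool's axes as they then stand; what a row does not reach is not made up. The controller multiplies each number of a shift by 0.3 m and each number of a turn by 360 degrees. A row lasts 1/12 s, in which the tool goes at most 41.7 mm and 7.16 degrees, less where a joint would pass 70% of its speed; a pose out of reach is approached as far as the arm can. A call with a number of a shift or a turn outside -1 to 1 is refused whole. A call with a gripper value outside its range is refused whole. The fingers move at their own pace and stop on an object; the grip force is fixed at half the most. Time passes only in rows, so rows that do not move let the fingers close. It gives the time, the measured TCP pose, the force, the opening and the grip force at its end, in the units of the state.
- telemetry.get_obs(): the state, without advancing time (a new reading comes with each control period).
- vision.camera(name): name is "side" or "top" or "wrist"; returns a dict with "img" (384x512x3 uint8, red, green, blue), "fov_y" (degrees; the focal length in pixels is half the picture's height over the tangent of half this angle, whatever the lens; pixels are square), "cx", "cy" (the principal point, pixels), "D" ([k1, k2, p1, p2, k3] as OpenCV has them; the pictures are not rectified), "pose" (4x4, takes a point from camera to world coordinates). Camera axes: x right, y up, looking along -z (the intrinsics and any distortion apply to the point x, -y, -z); pixel columns grow to the right and rows downward; lengths in m; the calibration is good to about 2 mm. A picture is of the moment at which its call begins. There is no depth.
- workorder.job_done(): hands the job in; it is judged then, once.
The state is a dict: "clock": time; "joint_pos": joint angles; "joint_vel": joint speeds; "tau": joint torques, N m; "eef_pos": TCP position; "tool_rot": TCP orientation; "ft_force": force on the tool from outside, world axes, zero at the start; "ft_torque": the same for the moment, N m; "grip_width": finger opening in m; "grasp_force": force on a finger pad.
Only numpy, scipy, OpenCV 4.12 (cv2) and the standard library are available. Lean on these libraries where they do the work, as an engineer would, in place of code of your own. Each camera call takes 0.05 s, during which the arm holds its last target. There are 200 camera calls.

### The job

Open the locked safety bottle for a glaze additive: pull the lock plug straight up out of its socket and leave it lying in the shallow tray. Then press the bottle's cap down against its spring, twist it counter-clockwise (seen from above) while it is pressed until it is free, and lift it off without forcing anything. Finish while still holding the cap upright in the gripper, straight above the bottle and about 10 cm higher than where it sat; do not put it down or let go, and leave the small bottle and the jar standing nearby where they are.

Things in the scene. Friction and masses are not known exactly. Their poses are not given: they have to be found in the camera images.
- stand: Aluminium stand fixed to the worktop, holding a white plastic bottle (fixed; body 72 mm across, shoulder sloping from z = 72 mm to the neck at 96 mm). Origin: on the bottle's axis, on the worktop; z up. Base plate 138 x 94 x 8 mm, from x = -90 to +48 mm. On its -x side stands a square post with the lock socket.
- socket (a point): Mouth of the lock socket: centre of the top of the 26 x 26 mm square post, 58 mm from the bottle's axis towards the stand's -x, 94 mm above the worktop. Bore 10 x 10 mm, 30 mm deep.
- lock_plug: Lock plug, 0.05 kg, 86 mm long, upright in the socket and through the fork of the cap's tongue, so that the cap cannot turn. Origin: lower tip of its stem (64 mm above the worktop in the socket); z towards the head. Stem 8 x 8 mm, lowest 30 mm in the socket. In the socket its axes are parallel to the stand's. Raise it 50 mm to clear the tongue, 80 mm to clear the cap's top.
- plug_grip (a point): Centre of the plug's grey grip, 72 mm above the tip along the stem, 136 mm above the worktop when in the socket. The grip is 24 mm (plug x) by 14 mm (plug y) and 30 mm high, with a flange 24 x 18 mm under it; pinch it across y.
- plug_mid (a point): Middle of the plug, 45 mm above the tip along the stem.
- detent (a joint): Sprung ball in the socket post that sits in a groove of the plug's stem; value in m, about 0 in the groove, up to 0.002 when pushed back. Pulling the plug over it takes about 6 to 15 N in the first 8 mm.
- cap: White push-and-turn cap, 0.05 kg, round, 53 mm across, 30 mm high, hollow. Origin: on its axis at the lower rim; z up. Seated, the rim is 106 mm and the top 136 mm above the worktop, axes parallel to the stand's. A flat forked tongue, 24 mm wide, 5 mm thick, sticks out at the rim to x = -68 mm, to the lock plug; grip the cap across its y, clear of the tongue.
- cap_grip (a point): On the cap's axis, 20 mm above the lower rim: a good height to grip. The cap turns when pressed down 4 mm or more (5 mm is right). Turned counter-clockwise seen from above by 0.85 to 2.2 rad (1.25 is right) it is free of its two inner lugs, rises 3 mm by itself and lifts straight off. It cannot turn clockwise.
- liner (a joint): Spring pad in the bottle's mouth under the cap; value in m: 0 with the cap seated, negative when the cap is pressed down, +0.003 when the cap is free. It pushes up with about 5 N at 0, 12 N at -0.005, and bottoms at -0.006.
- tray: Shallow open tray of grey plastic fixed to the worktop, 170 mm (x) by 120 mm (y), rim 14 mm high, walls and floor about 4 mm thick. Origin: centre of the underside; z up. The plug is to lie in it; let go near the middle with its tip just above the floor, it topples and stays in.
- dropper_bottle: Small dropper bottle, 33 mm across and 102 mm high, loose, standing behind the stand, about 95 mm from the bottle's axis; leave it. Origin: centre of its underside.
- oxide_jar: Glass jar with a round screw lid, 46 mm across and 106 mm high, loose, standing at the back; leave it. Origin: centre of its underside.
Things that resemble listed ones, but are neither listed nor needed, are in the scene too. What is shaped like the lock_plug but blue or purple is not meant.

How it is judged:
On the way, in this order (a step that is already met when the one before it is completed fails the run):
1. the lock plug is out of its socket (z of lock_plug in the frame of stand above 0.098 m), for 0.1 s.
2. the lock plug lies in the tray, let go (x of plug_mid in the frame of tray between -0.085 and 0.085 m and y of plug_mid in the frame of tray between -0.06 and 0.06 m and z of plug_mid in the frame of tray below 0.04 m and contact force between the fingers and lock_plug below 0.1 N and linear speed of lock_plug below 0.03 m/s), for 0.2 s.
3. the cap is pressed down at least 3.5 mm (z of cap in the frame of stand below 0.1025 m and angle between the x axis of cap and the x axis of stand, either way round below 0.5 rad), for 0.1 s.
4. the cap is twisted free while still on the neck (angle between the x axis of cap and the x axis of stand, either way round above 0.75 rad and z of cap in the frame of stand below 0.115 m and horizontal distance between cap and stand below 0.005 m), for 0.1 s.
At the end, for the whole second after the job is handed in: Fingers hold the cap still, upright within 0.3 rad, within 30 mm of the bottle's axis, 60 to 160 mm higher than where it sat, touching neither stand nor plug; the plug rests in the tray, untouched, its middle inside the outline and under 40 mm high (all of step 2 and z of cap in the frame of stand between 0.166 and 0.266 m and horizontal distance between cap and stand below 0.03 m and angle between cap's own z axis and vertical below 0.3 rad and linear speed of cap below 0.03 m/s and contact force between the fingers and cap above 2 N and contact force between cap and stand below 0.05 N and contact force between cap and lock_plug below 0.05 N); the arm keeps its last pose, push and grip.
It fails at once if the dropper bottle or the jar is shifted by more than 40 mm or tipped over (distance of any of dropper_bottle, oxide_jar from where it was at the start of the episode above 0.04 m or angle between any of dropper_bottle, oxide_jar's own z axis and vertical above 0.6 rad).
It fails at once if the cap is forced against the bottle or the stand with more than 80 N (contact force between cap and stand above 80 N).
It also fails if it takes over 51 s, if anything falls off the work surface, if the arm or the gripper's body presses on something with over 40 N, if the wrist force passes 120 N, or if a joint passes its speed limit or range.

## Working session

There is one attempt and no reset: what is moved stays moved. The work goes in short steps, Python scripts to look and compute and a shell command to move; the robot and the scene stay as the last step left them, time stands still between calls to the robot, and variables do not carry over. Pictures are saved under pics/ and viewed, at most 10 in all, crops included, and the job is handed in when it is done.

```bash
mkdir -p pics; ls
python3 - <<'E'
from workcell import telemetry, vision
import cv2, numpy as np
o=telemetry.get_obs(); print({k:np.round(v,3).tolist() for k,v in o.items()})
for n in ("top","side"):
    c=vision.camera(n); cv2.imwrite(f"pics/{n}0.png",c["img"][:,:,::-1])
    print(n,c["fov_y"],c["cx"],c["cy"],c["D"]); print(np.round(c["pose"],4).tolist())
E
```

```text
pics
{'clock': 0.0, 'joint_pos': [-1.245, 0.241, 0.004, 1.335, 0.0, 1.571], 'joint_vel': [-0.001, 0.001, -0.0, 0.0, -0.0, 0.001], 'tau': [0.0, -37.232, 25.241, 0.017, 0.0, -0.0], 'eef_pos': [0.16, -0.473, 0.23], 'tool_rot': [0.987, 0.162, -0.0, -0.001], 'ft_force': [0.039, 0.15, 0.059], 'ft_torque': [-0.083, -0.014, -0.019], 'grasp_force': 0.0, 'grip_width': 0.085}
top 44.37143919406971 246.90977928864515 192.93217856996316 [0.0594172 0.        0.        0.        0.       ]
[[0.009, 0.9846, -0.1747, 0.3397], [-0.9999, 0.0099, 0.0038, -0.4107], [0.0054, 0.1746, 0.9846, 1.1764], [0.0, 0.0, 0.0, 1.0]]
side 56.59243130652168 261.16125331458284 193.34315964022952 [-0.02018947  0.          0.          0.          0.        ]
[[0.9306, 0.2256, -0.2881, 0.2737], [-0.3654, 0.5322, -0.7637, -1.0521], [-0.0189, 0.816, 0.5777, 0.621], [0.0, 0.0, 0.0, 1.0]]
```

View pics/top0.png

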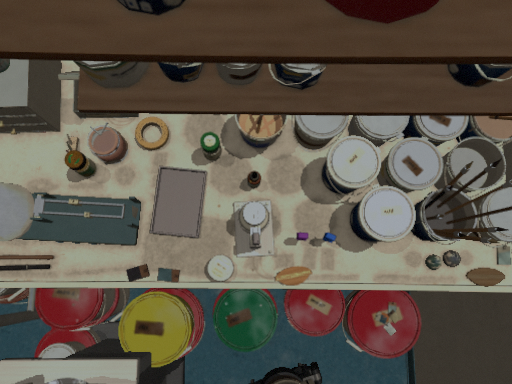

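View pics/side0.png

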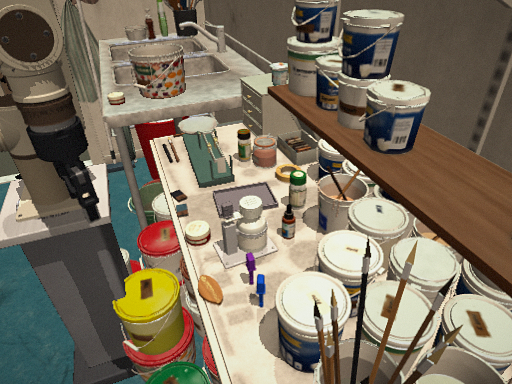

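Top view: stand at (254,228), with the cap at (255,214). Lock-plug candidates are the grey one at about (256,240), purple (302,236) and blue (328,238). I choose the grey one in the post on the stand. The tray is at (180,202), the dropper bottle at (254,179) and the green-lidded jar at (210,143). I'll check this in one close crop of both views.

```bash
cat > h.py <<'E'
import cv2, numpy as np
from workcell import telemetry, vision
def K(c):
    f=c["img"].shape[0]/2/np.tan(np.radians(c["fov_y"])/2)
    return np.array([[f,0,c["cx"]],[0,f,c["cy"]],[0,0,1.]])
def onplane(c,uv,z):
    p=cv2.undistortPoints(np.array([[uv]],float),K(c),np.array(c["D"],float))[0,0]
    T=np.array(c["pose"]); d=T[:3,:3]@[p[0],-p[1],-1]; o=T[:3,3]
    return o+d*(z-o[2])/d[2]
def proj(c,P):
    T=np.linalg.inv(np.array(c["pose"])); q=(T[:3,:3]@np.atleast_2d(P).T).T+T[:3,3]
    q=q*[1,-1,-1]
    return cv2.projectPoints(q,np.zeros(3),np.zeros(3),K(c),np.array(c["D"],float))[0][:,0]
E
python3 - <<'E'
from h import *
t=vision.camera("top"); s=vision.camera("side")
a=cv2.resize(t["img"][160:270,215:295],None,fx=5,fy=5,interpolation=2)
b=cv2.resize(s["img"][175:285,200:280],None,fx=5,fy=5,interpolation=2)
cv2.imwrite("pics/crop.png",np.hstack([a,b])[:,:,::-1])
print("tray",[onplane(t,p,.014).round(3).tolist() for p in [(160,167),(206,171),(198,237),(151,231)]])
print("cap",onplane(t,(255,212),.136).round(3),"grip",onplane(t,(256,240),.151).round(3))
E
```

```text
tray [[0.61, -0.195, 0.014], [0.601, -0.311, 0.014], [0.434, -0.296, 0.014], [0.448, -0.18, 0.014]]
cap [ 0.481 -0.433  0.136] grip [ 0.418 -0.435  0.151]
```

View pics/crop.png

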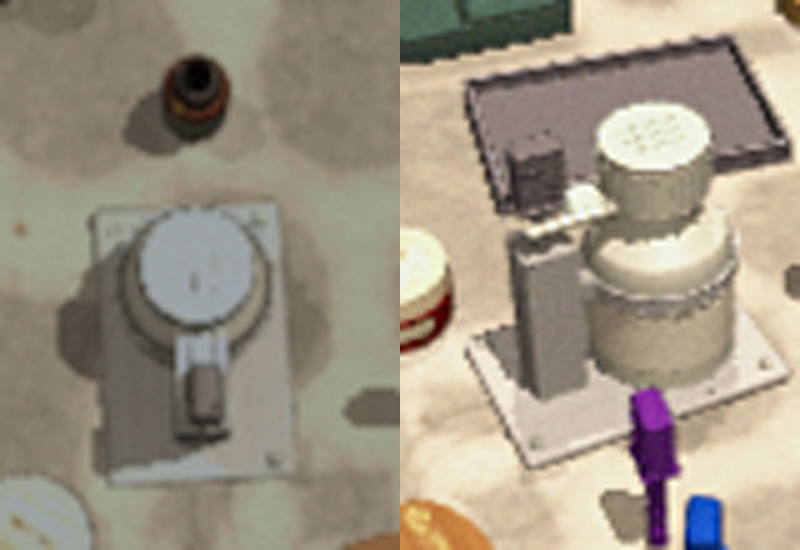

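Crop: grey grip at left crop (204,393), upright in the post through the tongue's fork, with its top in the right crop at about (536,145). Cap top is centred at (196,266). Base-plate corners are (92,207), (278,203), (297,478) and (108,484). The choice is confirmed, so I'll fit the stand pose.

Run:
```python
from h import *
from scipy.optimize import least_squares
t=vision.camera("top"); s=vision.camera("side")
ct=lambda x,y:[(x+.5)/5-.5+215,(y+.5)/5-.5+160]
cs=lambda x,y:[(x-400+.5)/5-.5+200,(y+.5)/5-.5+175]
P=np.array([[.048,.047,.008],[.048,-.047,.008],[-.09,-.047,.008],[-.09,.047,.008],[0,0,.136],[-.058,0,.151]])
uv=np.array([ct(92,207),ct(278,203),ct(297,478),ct(108,484),ct(196,266),ct(204,392)])
Q=np.array([[0,0,.136],[-.058,0,.151]]); uq=np.array([cs(655,136),cs(537,145)])
def W(p,A):
    c,s_=np.cos(p[2]),np.sin(p[2]); return A@np.array([[c,-s_,0],[s_,c,0],[0,0,1]]).T+[p[0],p[1],0]
g=lambda p,side=True:np.r_[(proj(t,W(p,P))-uv).ravel(),(proj(s,W(p,Q))-uq).ravel()*side]
for sd in (True,False):
    r=least_squares(g,[.48,-.433,.05],kwargs=dict(side=sd)); print(r.x.round(4),g(r.x).round(1))
p=r.x
r=least_squares(g,[.48,-.433,.05]); print("grip",W(r.x,np.array([[-.058,0,.136]])).round(4))
print("tray c", np.mean([onplane(t,q,.014)for q in [(160,167),(206,171),(198,237),(151,231)]],0).round(3))
print("dropper",onplane(t,ct(198,72),.102).round(3),"jar",onplane(t,(209.5,139),.106).round(3))
```

```text
[ 0.4805 -0.4311  0.0609] [ 0.3  0.2  0.5 -0.9  0.1 -0.6 -0.3  0.2  0.3 -0.4  0.3 -0.1 -0.5 -0.3
 -1.3 -0.6]
[ 0.4798 -0.4306  0.0594] [ 0.2  0.4  0.3 -0.6 -0.1 -0.3 -0.5  0.4  0.1 -0.2  0.   0.2 -0.9 -0.3
 -1.7 -0.7]
grip [[ 0.4226 -0.4346  0.136 ]]
tray c [ 0.524 -0.246  0.014]
dropper [ 0.575 -0.431  0.102] jar [ 0.658 -0.326  0.106]
```

Stand is at (0.4805,-0.431) with yaw 0.06, residuals at most 1.3 px. Base y is -0.431, and the dropper is 95 mm behind, as described. The tray measures 170x117 mm, which also fits. Now turn +15.2° about tool z and move above the plug.

```bash
python3 -m inch '[[[0,0,0.0141],[0,0,0],-1],[[0,0,0.0141],[0,0,0],-1],[[0,0,0.0141],[0,0,0],-1],[[0,0,0],[0.126,-0.011,0],-1],[[0,0,0],[0.126,-0.011,0],-1],[[0,0,0],[0.126,-0.011,0],-1],[[0,0,0],[0.126,-0.011,0],-1],[[0,0,0],[0.126,-0.011,0],-1],[[0,0,0],[0.126,-0.011,0],-1],[[0,0,0],[0.126,-0.011,0],-1]]'
cat > st.py <<'E'
import sys; from h import *
from scipy.spatial.transform import Rotation as R
o=telemetry.get_obs(); r=R.from_quat(o["tool_rot"]); M=r.as_matrix()
print("t",round(o["clock"],2),"p",np.round(o["eef_pos"],4),"yaw",np.arctan2(M[1,0],M[0,0]).round(4),"zax",M[:,2].round(3),"F",np.round(o["ft_force"],1),"w",round(o["grip_width"],4),"gf",round(o["grasp_force"],1),"j",np.round(o["joint_pos"],2))
if len(sys.argv)>4:
    d=np.array(list(map(float,sys.argv[1:4])))-o["eef_pos"]; y=float(sys.argv[4])
    Rt=R.from_euler("z",y)*R.from_quat([1,0,0,0])
    print("turn/360deg",((r.inv()*Rt).as_rotvec()/2/np.pi).round(4),"shift/.3 in target axes",(Rt.inv().apply(d)/.3).round(4))
E
python3 st.py .4226 -.4346 .122 .06
```

```text
clock: 1.13
eef_pos: [0.4245, -0.4341, 0.2312]
tool_rot: [1.0, 0.03, -0.0, -0.0]
ft_force: [0.4, -1.3, 0.1]
grip_width: 0.0858
grasp_force: 0.0
t 1.13 p [ 0.4245 -0.4341  0.2312] yaw 0.0601 zax [-0.  0. -1.] F [ 0.4 -1.3  0.1] w 0.0858 gf 0.0 j [-0.8   0.46  0.32  1.43 -0.    2.28]
turn/360deg [-0.  0.  0.] shift/.3 in target axes [-0.0064  0.0012  0.364 ]
```

Run:
```python
from h import *
w=vision.camera("wrist"); p=np.array([.4805,-.4311,.0609]); c,s=np.cos(p[2]),np.sin(p[2])
A=np.array([[-.070,-.007,.151],[-.070,.007,.151],[-.046,.007,.151],[-.046,-.007,.151],[0,0,.136]]+[[.0265*np.cos(a),.0265*np.sin(a),.136] for a in np.arange(0,6.28,.5)])
q=proj(w,A@np.array([[c,-s,0],[s,c,0],[0,0,1]]).T+[p[0],p[1],0]); print(q[:5].round(1))
im=w["img"].copy()
for u in q: cv2.circle(im,tuple(int(v) for v in u.round()),1,(255,0,0),-1)
cv2.imwrite("pics/w1.png",cv2.resize(im,None,fx=1.5,fy=1.5)[:,:,::-1])
```

```text
[[261.1 214.2]
 [244.4 214.2]
 [244.1 187. ]
 [261.3 187. ]
 [252.6 127.6]]
```

View pics/w1.png

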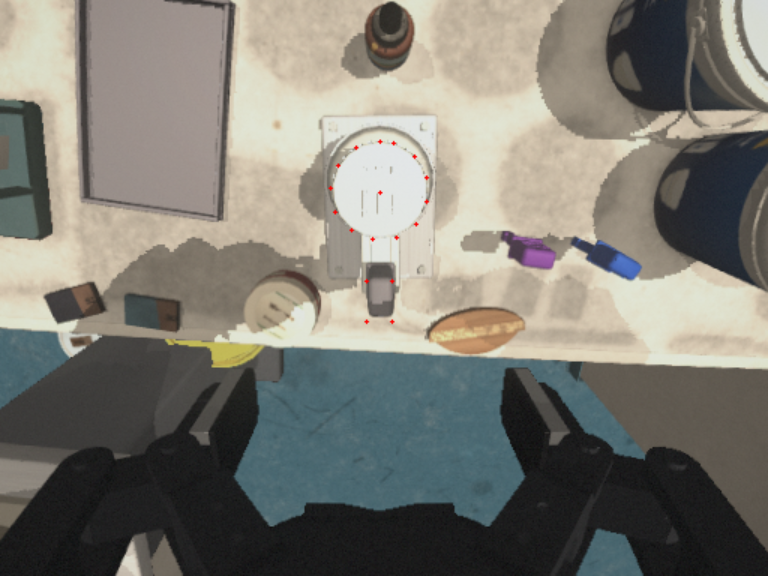

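The cap overlay matches, but the plug head appears at about (380,290), some 10 px above my predicted (380,301). I'll zoom in to check.

Run:
```python
from h import *
w=vision.camera("wrist"); cv2.imwrite("pics/w2.png",cv2.resize(w["img"][120:225,210:295],None,fx=5,fy=5,interpolation=2)[:,:,::-1])
print(np.round(w["pose"],3).tolist(),w["fov_y"],w["cx"],w["cy"],w["D"])
```

```text
[[0.066, 0.949, 0.309, 0.511], [-0.998, 0.063, 0.02, -0.428], [-0.001, -0.31, 0.951, 0.372], [0.0, 0.0, 0.0, 1.0]] 67.67580918006824 252.53933268545197 191.06036719669436 [-0.05635556  0.          0.          0.          0.        ]
```

View pics/w2.png

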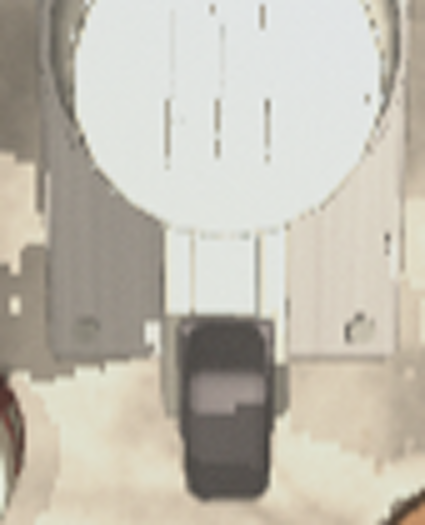

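```bash
python3 st.py .4226 -.4346 .122 .06
python3 - <<'E'
from h import *
w=vision.camera("wrist"); p=np.array([.4805,-.4311,.0609]); c,s=np.cos(p[2]),np.sin(p[2])
A=np.array([[-.070,0,.151],[-.046,0,.151],[-.046,0,.118],[-.0265,0,.136],[0,.0265,.136],[0,-.0265,.136]])
q=proj(w,A@np.array([[c,-s,0],[s,c,0],[0,0,1]]).T+[p[0],p[1],0]); print(((q-[210,120])*5).round(0).tolist())
print(np.round(w["pose"],4)[:3,3])
E
```

```text
t 1.23 p [ 0.4279 -0.433   0.2299] yaw 0.0665 zax [ 0.001  0.001 -1.   ] F [ 0.2 -0.7 -1.1] w 0.0855 gf 0.0 j [-0.79  0.46  0.32  1.43  0.    2.28]
turn/360deg [-0.0001 -0.0002  0.001 ] shift/.3 in target axes [-0.018   0.0041  0.3596]
[[219.0, 494.0], [220.0, 358.0], [219.0, 302.0], [220.0, 220.0], [59.0, 60.0], [384.0, 62.0]]
[ 0.5078 -0.4281  0.3718]
```

Arm had not settled in the first picture. With current poses, prediction and image agree to about 2 mm (calibration level), so I'll split the difference: target (0.4216,-0.4353). Descend, leaving a little for the final correction.

```bash
python3 -m inch '[[[0,0,0],[0,0,0],-1],[[0,0,0],[0,0,0.06],-1],[[0,0,0],[0,0,0.06],-1],[[0,0,0],[0,0,0.06],-1],[[0,0,0],[0,0,0],-1],[[0,0,0],[0,0,0],-1]]'; for i in 1 2 3; do python3 st.py .4216 -.4353 .122 .0609;done
```

```text
clock: 1.78
eef_pos: [0.4207, -0.4348, 0.1769]
tool_rot: [1.0, 0.029, -0.001, -0.001]
ft_force: [-0.1, 0.4, 0.5]
grip_width: 0.0855
grasp_force: 0.0
t 1.78 p [ 0.4207 -0.4348  0.1769] yaw 0.0579 zax [-0.002  0.002 -1.   ] F [-0.1  0.4  0.5] w 0.0855 gf 0.0 j [-0.8   0.48  0.21  1.3  -0.    2.28]
turn/360deg [-0.0003  0.0003 -0.0005] shift/.3 in target axes [0.0029 0.002  0.1829]
t 1.78 p [ 0.4207 -0.4348  0.1769] yaw 0.0579 zax [-0.002  0.002 -1.   ] F [-0.1  0.4  0.5] w 0.0855 gf 0.0 j [-0.8   0.48  0.21  1.3  -0.    2.28]
turn/360deg [-0.0003  0.0003 -0.0005] shift/.3 in target axes [0.0029 0.002  0.1829]
t 1.78 p [ 0.4207 -0.4348  0.1769] yaw 0.0579 zax [-0.002  0.002 -1.   ] F [-0.1  0.4  0.5] w 0.0855 gf 0.0 j [-0.8   0.48  0.21  1.3  -0.    2.28]
turn/360deg [-0.0003  0.0003 -0.0005] shift/.3 in target axes [0.0029 0.002  0.1829]
```

```bash
python3 -m inch '[[[0,0,0],[0.002,0.002,0.05],-1],[[0,0,0],[0,0,0.05],-1],[[0,0,0],[0,0,0.05],-1],[[0,0,0],[0,0,0.033],-1],[[0,0,0],[0,0,0],-1],[[0,0,0],[0,0,0],0]]'; python3 st.py .4216 -.4353 .122 .0609; python3 -m inch '[[[0,0,0],[0,0,0],0.3],[[0,0,0],[0,0,0],1],[[0,0,0],[0,0,0],1],[[0,0,0],[0,0,0],1],[[0,0,0],[0,0,0],1],[[0,0,0],[0,0,0],1],[[0,0,0],[0,0,0],1],[[0,0,0],[0,0,0],1]]'
```

```text
clock: 2.28
eef_pos: [0.4232, -0.4357, 0.1232]
tool_rot: [1.0, 0.03, 0.0, 0.0]
ft_force: [-0.7, 0.5, 0.6]
grip_width: 0.0754
grasp_force: 0.0
t 2.28 p [ 0.4232 -0.4357  0.1232] yaw 0.0594 zax [ 0. -0. -1.] F [-0.7  0.5  0.6] w 0.0754 gf 0.0 j [-0.8   0.51  0.12  1.18 -0.    2.28]
turn/360deg [ 0.     -0.     -0.0002] shift/.3 in target axes [-0.0051 -0.0017  0.0039]
clock: 2.95
eef_pos: [0.4237, -0.4355, 0.123]
tool_rot: [1.0, 0.03, 0.0, 0.0]
ft_force: [0.5, 0.2, 3.9]
grip_width: 0.0127
grasp_force: 59.2
```

Gripped (12.7 mm, 59 N) with almost no side force. Pull straight up, slowly over the detent.

```bash
python3 -m inch '[[[0,0,0],[0,0,-0.007],1],[[0,0,0],[0,0,-0.007],1],[[0,0,0],[0,0,-0.007],1],[[0,0,0],[0,0,-0.01],1],[[0,0,0],[0,0,-0.02],1],[[0,0,0],[0,0,-0.02],1],[[0,0,0],[0,0,-0.03],1],[[0,0,0],[0,0,-0.03],1],[[0,0,0],[0,0,-0.03],1],[[0,0,0],[0,0,-0.03],1]]'; python3 -m inch '[[[0,0,0],[0,0,-0.05],1],[[0,0,0],[0,0,-0.05],1],[[0,0,0],[0,0,-0.05],1],[[0,0,0],[0,0,-0.04],1],[[0,0,0],[0,0,0],1],[[0,0,0],[0,0,0],1]]'; python3 st.py .514 -.246 .225 .0609;  python3 - <<'E'
from h import *
s=vision.camera("side"); cv2.imwrite("pics/s3.png",cv2.resize(s["img"][130:280,180:300],None,fx=4,fy=4)[:,:,::-1])
E
```

```text
clock: 3.78
eef_pos: [0.4234, -0.4357, 0.1815]
tool_rot: [1.0, 0.03, 0.0, 0.001]
ft_force: [0.3, -0.0, -0.2]
grip_width: 0.0129
grasp_force: 59.4
clock: 4.28
eef_pos: [0.4237, -0.4358, 0.238]
tool_rot: [1.0, 0.03, 0.001, 0.001]
ft_force: [-0.4, -0.1, -0.5]
grip_width: 0.0134
grasp_force: 59.4
t 4.28 p [ 0.4237 -0.4358  0.238 ] yaw 0.0599 zax [ 0.002 -0.002 -1.   ] F [-0.4 -0.1 -0.5] w 0.0134 gf 59.4 j [-0.8   0.46  0.33  1.44 -0.    2.28]
turn/360deg [ 0.0003 -0.0003 -0.0002] shift/.3 in target axes [ 0.3389 -0.6132  0.0434]
```

View pics/s3.png

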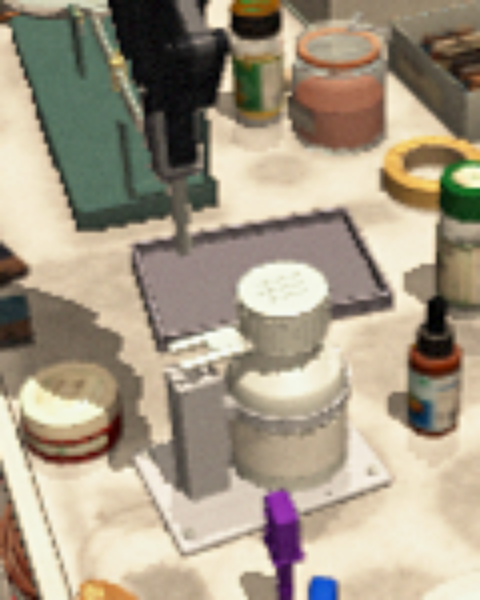

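The plug is out and upright in the fingers, with its stem at (182,215) in the crop; the fork is empty. Move over the tray.

```bash
python3 -m inch '[[[0,0,0],[0.042,-0.076,0],1],[[0,0,0],[0.042,-0.076,0],1],[[0,0,0],[0.042,-0.076,0],1],[[0,0,0],[0.042,-0.076,0],1],[[0,0,0],[0.042,-0.076,0],1],[[0,0,0],[0.042,-0.076,0],1],[[0,0,0],[0.042,-0.076,0],1],[[0,0,0],[0.042,-0.076,0],1],[[0,0,0],[0,0,0],1],[[0,0,0],[0,0,0],1]]'; python3 st.py .515 -.246 .068 .0609
```

```text
clock: 5.17
eef_pos: [0.513, -0.2457, 0.2356]
tool_rot: [1.0, 0.031, -0.001, -0.0]
ft_force: [-0.5, -0.3, -1.6]
grip_width: 0.0131
grasp_force: 59.4
t 5.17 p [ 0.513  -0.2457  0.2356] yaw 0.0629 zax [-0.002  0.001 -1.   ] F [-0.5 -0.3 -1.6] w 0.0131 gf 59.4 j [-0.45  0.38  0.21  1.4  -0.    2.63]
turn/360deg [-0.0001  0.0003  0.0003] shift/.3 in target axes [0.0066 0.0012 0.5586]
```

```bash
python3 -m inch '[[[0,0,0],[0,0,0.09],1],[[0,0,0],[0,0,0.09],1],[[0,0,0],[0,0,0.09],1],[[0,0,0],[0,0,0.09],1],[[0,0,0],[0,0,0.09],1],[[0,0,0],[0,0,0.06],1],[[0,0,0],[0,0,0.03],1],[[0,0,0],[0,0,0.014],1],[[0,0,0],[0,0,0],1],[[0,0,0],[0,0,0],1]]'; python3 -m inch '[[[0,0,0],[0,0,0],0],[[0,0,0],[0,0,0],-1],[[0,0,0],[0,0,0],-1],[[0,0,0],[0,0,0],-1],[[0,0,0],[0,0,0],-1],[[0,0,0],[0,0,0],-1],[[0,0,0],[0,0,0],-1],[[0,0,0],[0,0,0],-1]]'; python3 -m inch '[[[0,0,0],[0,0,-0.05],-1],[[0,0,0],[0,0,-0.1],-1],[[0,0,0],[0,0,-0.1],-1],[[0,0,0],[0,0,-0.1],-1],[[0,0,0],[0,0,-0.1],-1],[[0,0,0],[0,0,-0.1],-1],[[0,0,0],[0,0,0],-1],[[0,0,0],[0,0,0],-1]]';python3 st.py .4795 -.4317 .225 .0609;  python3 - <<'E'
from h import *
s=vision.camera("side"); cv2.imwrite("pics/s4.png",cv2.resize(s["img"][130:280,180:300],None,fx=4,fy=4)[:,:,::-1])
E
```

```text
clock: 6.0
eef_pos: [0.5136, -0.248, 0.0714]
tool_rot: [1.0, 0.03, 0.001, 0.0]
ft_force: [0.1, -0.2, 0.0]
grip_width: 0.0127
grasp_force: 59.4
clock: 6.67
eef_pos: [0.5131, -0.2472, 0.0705]
tool_rot: [1.0, 0.03, 0.0, -0.0]
ft_force: [0.5, -1.2, -1.2]
grip_width: 0.0853
grasp_force: 0.0
clock: 7.33
eef_pos: [0.5144, -0.2478, 0.2379]
tool_rot: [1.0, 0.03, 0.002, 0.001]
ft_force: [-0.2, -0.6, -0.1]
grip_width: 0.0856
grasp_force: 0.0
t 7.33 p [ 0.5144 -0.2478  0.2379] yaw 0.06 zax [ 0.005 -0.002 -1.   ] F [-0.2 -0.6 -0.1] w 0.0856 gf 0.0 j [-0.45  0.38  0.21  1.4  -0.    2.63]
turn/360deg [ 0.0004 -0.0007 -0.0001] shift/.3 in target axes [-0.1533  0.6047  0.0429]
```

View pics/s4.png

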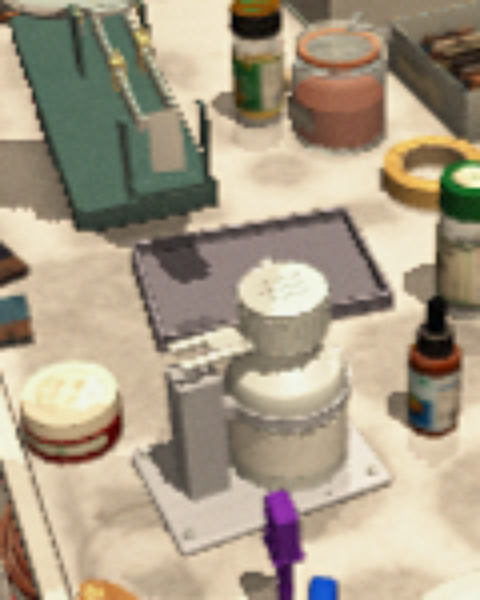

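The plug isn't plainly visible in the tray: the dark patch at (185,260) may be its head or a shadow, and the cap hides part. I'll move over the cap, then check from the top camera.

```bash
python3 -m inch '[[[0,0,0],[-0.019,0.0755,0],-1],[[0,0,0],[-0.019,0.0755,0],-1],[[0,0,0],[-0.019,0.0755,0],-1],[[0,0,0],[-0.019,0.0755,0],-1],[[0,0,0],[-0.019,0.0755,0],-1],[[0,0,0],[-0.019,0.0755,0],-1],[[0,0,0],[-0.019,0.0755,0],-1],[[0,0,0],[-0.019,0.0755,0],-1],[[0,0,0],[0,0,0],-1],[[0,0,0],[0,0,0],-1]]';python3 st.py .4795 -.4317 .122 .0609;  python3 - <<'E'
from h import *
s=vision.camera("top"); w=vision.camera("wrist")
a=cv2.resize(s["img"][150:250,130:210],None,fx=4.8,fy=4.8); b=cv2.resize(w["img"][0:300,120:370],None,fx=1.6,fy=1.6)
cv2.imwrite("pics/t5.png",np.hstack([a,b])[:,:,::-1]); 
p=np.array([.4805,-.4311,.0609]); c,q=np.cos(p[2]),np.sin(p[2])
A=np.array([[0,0,.136],[-.0265,0,.136],[0,.0265,.136],[0,-.0265,.136]])
q=proj(w,A@np.array([[c,-q,0],[q,c,0],[0,0,1]]).T+[p[0],p[1],0]); print(((q-[120,0])*1.6+[384,0]).round(1).tolist())
E
```

```text
clock: 8.22
eef_pos: [0.4771, -0.4312, 0.2326]
tool_rot: [1.0, 0.029, -0.002, -0.002]
ft_force: [0.6, 0.4, -0.2]
grip_width: 0.0852
grasp_force: 0.0
t 8.22 p [ 0.4771 -0.4312  0.2326] yaw 0.0578 zax [-0.003  0.003 -1.   ] F [ 0.6  0.4 -0.2] w 0.0852 gf 0.0 j [-0.74  0.54  0.46  1.49  0.    2.35]
turn/360deg [-0.0006  0.0005 -0.0005] shift/.3 in target axes [0.0078 0.0022 0.3688]
[[598.0, 302.0], [598.0, 346.5], [549.7, 302.0], [646.3, 302.0]]
```

View pics/t5.png

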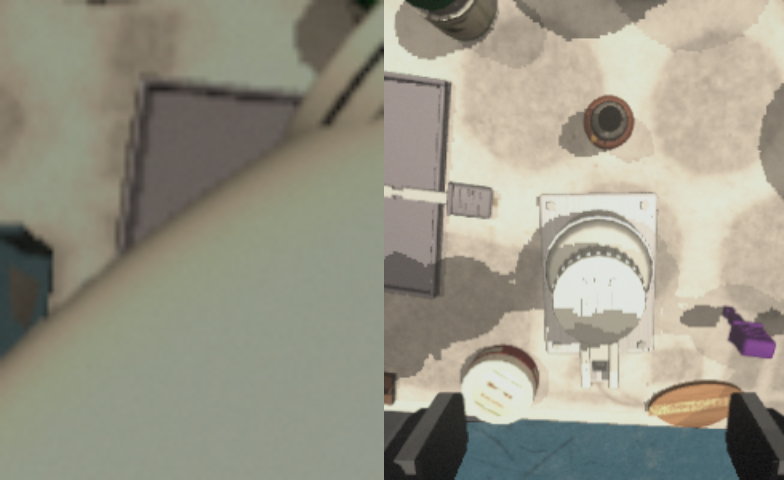

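The wrist view (right half) shows the plug lying across the tray's -y rim: stem inside, head outside at crop (447–493, 181–218). That is marginal, so I'll mend it: pick it up by the head across its 24 mm width and set it down further inside.

```bash
python3 - <<'E'
from h import *
w=vision.camera("wrist"); im=cv2.imread("pics/t5.png"); 
b=cv2.resize(w["img"][0:300,120:370,::-1],None,fx=1.6,fy=1.6)
T=im[170:230,385:505]; m=cv2.matchTemplate(b,T,cv2.TM_CCOEFF_NORMED); _,v,_,l=cv2.minMaxLoc(m); d=np.array(l)-[1,170]; print(v,d)
# dropper/base plate consistency
f=lambda x,y,z:onplane(w,[(x-384+d[0]+.5)/1.6-.5+120,(y+d[1]+.5)/1.6-.5],z).round(4)
print("head corners",[f(*p,.018).tolist() for p in [(450,181),(493,187),(491,218),(446,211)]])
print("stem@rim",f(446,196,.02),"stem@left",f(386,190,.02),"tray -y corners",f(450,81,.014),f(437,296,.014))
print("plate corners",f(541,194,.008),f(656,192,.008))
E
python3 st.py .4795 -.4317 .122 .0609
```

```text
0.978006899356842 [1 0]
head corners [[0.5326, -0.3153, 0.018], [0.5299, -0.3482, 0.018], [0.5062, -0.3465, 0.018], [0.5098, -0.3115, 0.018]]
stem@rim [ 0.5214 -0.3125  0.02  ] stem@left [ 0.5237 -0.2661  0.02  ] tray -y corners [ 0.6037 -0.316   0.014 ] [ 0.4386 -0.2998  0.014 ]
plate corners [ 0.5258 -0.3838  0.008 ] [ 0.5328 -0.4738  0.008 ]
t 8.37 p [ 0.4783 -0.4296  0.2343] yaw 0.0609 zax [-0.002  0.002 -1.   ] F [0.3 0.3 0. ] w 0.0851 gf 0.0 j [-0.73  0.54  0.46  1.49  0.    2.35]
turn/360deg [-0.0003  0.0002  0.    ] shift/.3 in target axes [0.0035 0.0072 0.3745]
```

```bash
python3 -m inch '[[[0,0,-0.0193],[0,0,0],-1],[[0,0,-0.0193],[0,0,0],-1],[[0,0,-0.0193],[0,0,0],-1],[[0,0,-0.0193],[0,0,0],-1],[[0,0,-0.0193],[0,0,0],-1],[[0,0,-0.0193],[0,0,0],-1],[[0,0,-0.0193],[0,0,0],-1],[[0,0,-0.0193],[0,0,0],-1],[[0,0,-0.0193],[0,0,0],-1],[[0,0,-0.0193],[0,0,0],-1]]'; python3 -m inch '[[[0,0,-0.0193],[0,0,0],-1],[[0,0,-0.0193],[0,0,0],-1],[[0,0,0],[0.065,0.025,0],-1],[[0,0,0],[0.065,0.025,0],-1],[[0,0,0],[0.065,0.025,0],-1],[[0,0,0],[0.065,0.025,0],-1],[[0,0,0],[0.065,0.023,0],-1],[[0,0,0],[0,0,0],-1],[[0,0,0],[0,0,0],-1]]';python3 st.py .52 -.334 .004 1.52
```

```text
clock: 9.2
eef_pos: [0.479, -0.4293, 0.2356]
tool_rot: [0.802, 0.597, 0.0, -0.0]
ft_force: [-0.2, -0.1, -0.4]
grip_width: 0.0855
grasp_force: 0.0
clock: 9.95
eef_pos: [0.5214, -0.3333, 0.2358]
tool_rot: [0.725, 0.689, -0.0, 0.0]
ft_force: [-1.0, 0.3, 0.2]
grip_width: 0.0853
grasp_force: 0.0
t 9.95 p [ 0.5214 -0.3333  0.2358] yaw 1.519 zax [-0. -0. -1.] F [-1.   0.3  0.2] w 0.0853 gf 0.0 j [-0.57  0.48  0.37  1.46 -0.    1.05]
turn/360deg [-0.      0.     -0.0002] shift/.3 in target axes [-0.0025 -0.0044  0.7725]
```

```bash
python3 -m inch '[[[0,0,0],[-0.002,-0.003,0.1],-1],[[0,0,0],[0,0,0.1],-1],[[0,0,0],[0,0,0.1],-1],[[0,0,0],[0,0,0.1],-1],[[0,0,0],[0,0,0.1],-1],[[0,0,0],[0,0,0.1],-1],[[0,0,0],[0,0,0.07],-1],[[0,0,0],[0,0,0.05],-1],[[0,0,0],[0,0,0.03],-1],[[0,0,0],[0,0,0],-1]]';python3 -m inch '[[[0,0,0],[0,0,0.02],-1],[[0,0,0],[0,0,0],0],[[0,0,0],[0,0,0],1],[[0,0,0],[0,0,0],1],[[0,0,0],[0,0,0],1],[[0,0,0],[0,0,0],1],[[0,0,0],[0,0,0],1],[[0,0,0],[0,0,0],1]]'; python3 st.py .52 -.334 .004 1.52
```

```text
clock: 10.78
eef_pos: [0.5179, -0.3354, 0.0081]
tool_rot: [0.727, 0.687, -0.001, -0.002]
ft_force: [-0.4, -0.0, 0.5]
grip_width: 0.0856
grasp_force: 0.0
clock: 11.45
eef_pos: [0.5204, -0.3365, 0.0054]
tool_rot: [0.726, 0.687, 0.0, 0.001]
ft_force: [-1.2, 0.4, 4.2]
grip_width: 0.0222
grasp_force: 60.5
t 11.45 p [ 0.5204 -0.3365  0.0054] yaw 1.5152 zax [ 0.001 -0.001 -1.   ] F [-1.2  0.4  4.2] w 0.0222 gf 60.5 j [-0.57  0.65  0.02  0.94 -0.    1.05]
turn/360deg [ 0.0002  0.0001 -0.0008] shift/.3 in target axes [ 0.0081 -0.0016  0.0048]
```

```bash
python3 -m inch '[[[0,0,0],[0,0,-0.04],1],[[0,0,0],[0,0,-0.06],1],[[0,0,0],[0,0,-0.06],1],[[0,0,0],[0.05,0,0],1],[[0,0,0],[0.06,0,0],1],[[0,0,0],[0.06,0,0],1],[[0,0,0],[0.037,0,0],1],[[0,0,0],[0,0,0],1],[[0,0,0],[0,0,0],1]]'; python3 st.py .522 -.275 .012 1.515
```

```text
clock: 12.2
eef_pos: [0.5232, -0.2733, 0.0524]
tool_rot: [0.726, 0.688, -0.0, -0.0]
ft_force: [1.4, -0.8, -0.3]
grip_width: 0.0222
grasp_force: 60.0
t 12.2 p [ 0.5232 -0.2733  0.0524] yaw 1.5168 zax [-0.001 -0.    -1.   ] F [ 1.4 -0.8 -0.3] w 0.0222 gf 60.0 j [-0.48  0.55 -0.02  1.   -0.    1.14]
turn/360deg [-0.0001  0.      0.0003] shift/.3 in target axes [-0.0059 -0.0036  0.1345]
```

Still held. Lower gently, release, rise, and return to above the cap later.

```bash
python3 -m inch '[[[0,0,0],[0,0,0.05],1],[[0,0,0],[0,0,0.05],1],[[0,0,0],[0,0,0.03],1],[[0,0,0],[0,0,0],1],[[0,0,0],[0,0,0],1]]'; python3 -m inch '[[[0,0,0],[0,0,0],0.3],[[0,0,0],[0,0,0],-1],[[0,0,0],[0,0,0],-1],[[0,0,0],[0,0,0],-1],[[0,0,0],[0,0,0],-1],[[0,0,0],[0,0,0],-1],[[0,0,0],[0,0,0],-1]]'; python3 -m inch '[[[0,0,0],[0,0,-0.06],-1],[[0,0,0],[0,0,-0.1],-1],[[0,0,0],[0,0,-0.1],-1],[[0,0,0],[0,0,-0.12],-1],[[0,0,0],[0,0,-0.12],-1],[[0,0,0],[0,0,-0.12],-1],[[0,0,0],[0,0,-0.12],-1],[[0,0,0],[0,0,0],-1],[[0,0,0],[0,0,0],-1]]'; python3 st.py .4795 -.4317 .225 1.515
```

```text
clock: 12.62
eef_pos: [0.5226, -0.2744, 0.0128]
tool_rot: [0.727, 0.687, -0.0, -0.001]
ft_force: [-0.3, -0.1, -0.2]
grip_width: 0.0222
grasp_force: 60.0
clock: 13.2
eef_pos: [0.5233, -0.2741, 0.0137]
tool_rot: [0.726, 0.687, 0.0, 0.0]
ft_force: [0.1, -0.2, -0.4]
grip_width: 0.0855
grasp_force: 0.0
clock: 13.95
eef_pos: [0.5248, -0.2748, 0.2388]
tool_rot: [0.726, 0.687, 0.001, 0.003]
ft_force: [-0.2, 0.8, -0.4]
grip_width: 0.0851
grasp_force: 0.0
t 13.95 p [ 0.5248 -0.2748  0.2388] yaw 1.5153 zax [ 0.006 -0.003 -1.   ] F [-0.2  0.8 -0.4] w 0.0851 gf 0.0 j [-0.48  0.42  0.28  1.42  0.    1.14]
turn/360deg [0.001  0.0005 0.    ] shift/.3 in target axes [-0.5305 -0.1214  0.0461]
```

```bash
python3 -m inch '[[[0,0,0],[-0.066,-0.015,0],-1],[[0,0,0],[-0.066,-0.015,0],-1],[[0,0,0],[-0.066,-0.015,0],-1],[[0,0,0],[-0.066,-0.015,0],-1],[[0,0,0],[-0.066,-0.015,0],-1],[[0,0,0],[-0.066,-0.015,0],-1],[[0,0,0],[-0.066,-0.015,0],-1],[[0,0,0],[-0.066,-0.015,0],-1],[[0,0,0.0193],[0,0,0],-1],[[0,0,0.0193],[0,0,0],-1]]'; python3 -m inch '[[[0,0,0.0193],[0,0,0],-1],[[0,0,0.0193],[0,0,0],-1],[[0,0,0.0193],[0,0,0],-1],[[0,0,0.0193],[0,0,0],-1],[[0,0,0.0193],[0,0,0],-1],[[0,0,0.0193],[0,0,0],-1],[[0,0,0.0193],[0,0,0],-1],[[0,0,0.0193],[0,0,0],-1],[[0,0,0.0193],[0,0,0],-1],[[0,0,0.0193],[0,0,0],-1]]'; python3 -m inch '[[[0,0,0],[0,0,0],-1],[[0,0,0],[0,0,0],-1],[[0,0,0],[0,0,0],-1]]' ;python3 st.py .4795 -.4317 .120 .0609;  python3 - <<'E'
from h import *
w=vision.camera("wrist"); b=cv2.resize(w["img"][0:300,0:400],None,fx=2,fy=2); 
p=np.array([.4805,-.4311,.0609]); c,q=np.cos(p[2]),np.sin(p[2])
A=np.array([[0,0,.136],[-.0265,0,.136],[0,.0265,.136],[0,-.0265,.136]])
q=proj(w,A@np.array([[c,-q,0],[q,c,0],[0,0,1]]).T+[p[0],p[1],0])*2; print(q.round(1).tolist())
cv2.imwrite("pics/w6.png",b[:,:,::-1])
E
```

```text
clock: 14.78
eef_pos: [0.477, -0.431, 0.2328]
tool_rot: [0.807, 0.591, -0.0, -0.002]
ft_force: [0.0, 0.4, 0.1]
grip_width: 0.0854
grasp_force: 0.0
clock: 15.62
eef_pos: [0.4778, -0.4296, 0.2332]
tool_rot: [1.0, 0.027, -0.001, -0.001]
ft_force: [-0.2, 0.2, 0.4]
grip_width: 0.0855
grasp_force: 0.0
clock: 15.87
eef_pos: [0.4781, -0.4299, 0.2344]
tool_rot: [1.0, 0.031, -0.001, -0.001]
ft_force: [0.6, 0.2, 0.1]
grip_width: 0.0854
grasp_force: 0.0
t 15.87 p [ 0.4781 -0.4299  0.2344] yaw 0.0626 zax [-0.001  0.001 -1.   ] F [0.6 0.2 0.1] w 0.0854 gf 0.0 j [-0.73  0.54  0.45  1.49 -0.    2.35]
turn/360deg [-0.0002  0.0002  0.0003] shift/.3 in target axes [0.0042 0.0062 0.3813]
[[507.9, 378.1], [507.7, 433.5], [447.8, 378.0], [568.0, 378.2]]
```

View pics/w6.png

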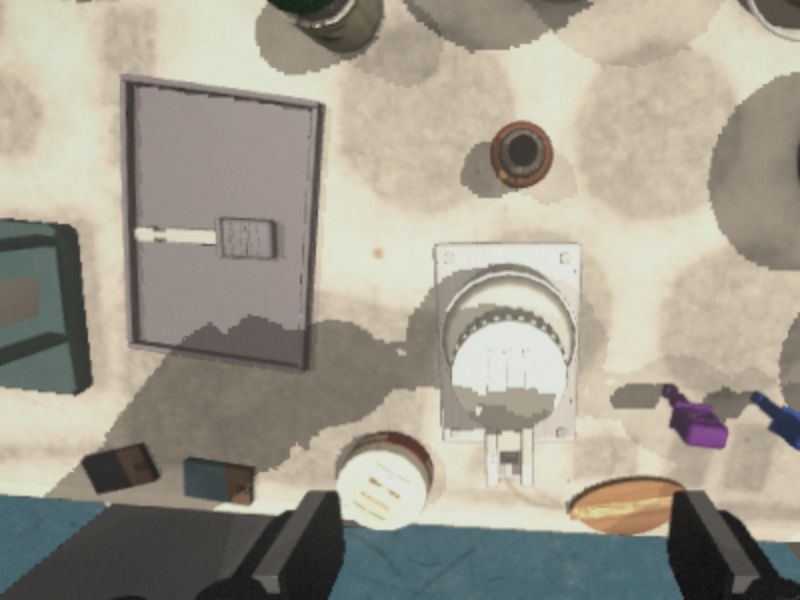

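The plug now lies well inside the tray with its middle at about (205,237), and the bottles are untouched. Cap overlay agrees to under 1 mm. Descend on the cap to (0.480,-0.4315,0.104).

```bash
python3 -m inch '[[[0,0,0],[0.005,0.005,0],-1],[[0,0,0],[0,0,0.08],-1],[[0,0,0],[0,0,0.08],-1],[[0,0,0],[0,0,0.08],-1],[[0,0,0],[0,0,0.08],-1],[[0,0,0],[0,0,0.06],-1],[[0,0,0],[0,0,0.04],-1],[[0,0,0],[0,0,0.015],-1],[[0,0,0],[0,0,0],-1],[[0,0,0],[0,0,0],-1]]'; python3 st.py .480 -.4315 .104 .0609; python3 -m inch '[[[0,0,0],[0,0,0],-0.3],[[0,0,0],[0,0,0],0.2],[[0,0,0],[0,0,0],1],[[0,0,0],[0,0,0],1],[[0,0,0],[0,0,0],1],[[0,0,0],[0,0,0],1],[[0,0,0],[0,0,0],1]]';python3 st.py .480 -.4315 .104 .0609
```

```text
clock: 16.75
eef_pos: [0.4804, -0.4319, 0.1055]
tool_rot: [1.0, 0.03, 0.0, 0.0]
ft_force: [0.3, 0.2, -0.0]
grip_width: 0.0853
grasp_force: 0.0
t 16.75 p [ 0.4804 -0.4319  0.1055] yaw 0.0604 zax [ 0.001 -0.    -1.   ] F [ 0.3  0.2 -0. ] w 0.0853 gf 0.0 j [-0.73  0.6   0.22  1.19  0.    2.35]
turn/360deg [ 0.0001 -0.0001 -0.0001] shift/.3 in target axes [-0.0012 -0.0015  0.0051]
clock: 17.33
eef_pos: [0.4807, -0.432, 0.1062]
tool_rot: [1.0, 0.03, 0.001, 0.001]
ft_force: [-0.4, 0.9, 5.7]
grip_width: 0.0509
grasp_force: 61.3
t 17.33 p [ 0.4807 -0.432   0.1062] yaw 0.0601 zax [ 0.002 -0.001 -1.   ] F [-0.4  0.9  5.7] w 0.0509 gf 61.3 j [-0.73  0.6   0.22  1.19  0.    2.35]
turn/360deg [ 0.0002 -0.0003 -0.0001] shift/.3 in target axes [-0.0021 -0.0018  0.0073]
```

Held firmly, with negligible side force. Press 5 mm.

```bash
python3 -m inch '[[[0,0,0],[0,0,0.006],1],[[0,0,0],[0,0,0.006],1],[[0,0,0],[0,0,0.005],1],[[0,0,0],[0,0,0],1],[[0,0,0],[0,0,0],1],[[0,0,0],[0,0,0],1]]'; python3 st.py
```

```text
clock: 17.83
eef_pos: [0.4807, -0.4321, 0.1024]
tool_rot: [1.0, 0.03, 0.001, 0.001]
ft_force: [-1.9, 2.1, 11.3]
grip_width: 0.0508
grasp_force: 61.9
t 17.83 p [ 0.4807 -0.4321  0.1024] yaw 0.0601 zax [ 0.002 -0.002 -1.   ] F [-1.9  2.1 11.3] w 0.0508 gf 61.9 j [-0.73  0.6   0.22  1.18  0.    2.35]
```

```bash
python3 -m inch '[[[0,0,0],[0,0,0.003],1],[[0,0,0],[0,0,0],1],[[0,0,0],[0,0,0],1]]'; python3 st.py;python3 -m inch '[[[0,0,-0.008],[0,0,0],1],[[0,0,-0.008],[0,0,0],1],[[0,0,-0.008],[0,0,0],1],[[0,0,0],[0,0,0],1]]'; python3 st.py
```

```text
clock: 18.08
eef_pos: [0.4807, -0.4321, 0.1017]
tool_rot: [1.0, 0.03, 0.001, 0.001]
ft_force: [-2.2, 1.5, 11.8]
grip_width: 0.0508
grasp_force: 62.0
t 18.08 p [ 0.4807 -0.4321  0.1017] yaw 0.0602 zax [ 0.003 -0.002 -1.   ] F [-2.2  1.5 11.8] w 0.0508 gf 62.0 j [-0.73  0.6   0.22  1.18  0.    2.35]
clock: 18.42
eef_pos: [0.4815, -0.4325, 0.1021]
tool_rot: [0.994, 0.106, 0.002, 0.002]
ft_force: [-1.4, 1.5, 11.5]
grip_width: 0.0506
grasp_force: 61.9
t 18.42 p [ 0.4815 -0.4325  0.1021] yaw 0.2126 zax [ 0.004 -0.003 -1.   ] F [-1.4  1.5 11.5] w 0.0506 gf 61.9 j [-0.73  0.6   0.22  1.18  0.    2.2 ]
```

```bash
python3 -m inch '[[[0,0,-0.015],[0,0,0],1],[[0,0,-0.015],[0,0,0],1],[[0,0,-0.015],[0,0,0],1],[[0,0,-0.015],[0,0,0],1]]'; python3 st.py; python3 -c "
from workcell import telemetry as t;print(t.get_obs()['ft_torque'])"; python3 -m inch '[[[0,0,-0.015],[0,0,0],1],[[0,0,-0.015],[0,0,0],1],[[0,0,-0.015],[0,0,0],1],[[0,0,-0.015],[0,0,0],1],[[0,0,-0.015],[0,0,0],1],[[0,0,-0.015],[0,0,0],1],[[0,0,-0.015],[0,0,0],1],[[0,0,-0.01],[0,0,0],1],[[0,0,0],[0,0,0],1],[[0,0,0],[0,0,0],1]]';python3 st.py; python3 -c "
from workcell import telemetry as t;print(t.get_obs()['ft_torque'])"
```

```text
clock: 18.75
eef_pos: [0.4818, -0.4326, 0.1021]
tool_rot: [0.956, 0.292, 0.002, 0.002]
ft_force: [-0.0, 2.3, 11.5]
grip_width: 0.0506
grasp_force: 61.9
t 18.75 p [ 0.4818 -0.4326  0.1021] yaw 0.5926 zax [ 0.005 -0.003 -1.   ] F [-0.   2.3 11.5] w 0.0506 gf 61.9 j [-0.73  0.6   0.22  1.18  0.    1.82]
[ 0.47262226  0.00425331 -0.03647246]
clock: 19.58
eef_pos: [0.4819, -0.4328, 0.1022]
tool_rot: [0.793, 0.609, 0.001, 0.003]
ft_force: [0.6, 1.3, 11.8]
grip_width: 0.0511
grasp_force: 61.9
t 19.58 p [ 0.4819 -0.4328  0.1022] yaw 1.3108 zax [ 0.005 -0.004 -1.   ] F [ 0.6  1.3 11.8] w 0.0511 gf 61.9 j [-0.73  0.6   0.22  1.18  0.    1.1 ]
[0.28906991 0.03537968 0.02265745]
```

Turned 1.25 rad with almost no torque. Rise gently and watch the force.

```bash
python3 -m inch '[[[0,0,0],[0,0,-0.007],1],[[0,0,0],[0,0,-0.007],1],[[0,0,0],[0,0,-0.007],1],[[0,0,0],[0,0,-0.007],1],[[0,0,0],[0,0,-0.007],1],[[0,0,0],[0,0,0],1],[[0,0,0],[0,0,0],1]]';python3 st.py
```

```text
clock: 20.17
eef_pos: [0.4797, -0.4315, 0.109]
tool_rot: [0.793, 0.609, -0.0, -0.0]
ft_force: [0.8, -0.2, 0.5]
grip_width: 0.0509
grasp_force: 62.2
t 20.17 p [ 0.4797 -0.4315  0.109 ] yaw 1.3103 zax [-0.001  0.001 -1.   ] F [ 0.8 -0.2  0.5] w 0.0509 gf 62.2 j [-0.73  0.6   0.23  1.2  -0.    1.1 ]
```

Force has dropped to about zero, so the cap is free. Lift to about 100 mm above the seat.

```bash
python3 -m inch '[[[0,0,0],[0,0,-0.02],1],[[0,0,0],[0,0,-0.045],1],[[0,0,0],[0,0,-0.05],1],[[0,0,0],[0,0,-0.05],1],[[0,0,0],[0,0,-0.05],1],[[0,0,0],[0,0,-0.05],1],[[0,0,0],[0,0,-0.04],1],[[0,0,0],[0,0,-0.02],1],[[0,0,0],[0,0,0],1],[[0,0,0],[0,0,0],1]]';python3 -m inch '[[[0,0,0],[0,0,0],1],[[0,0,0],[0,0,0],1],[[0,0,0],[0,0,0],1],[[0,0,0],[0,0,0],1]]';python3 st.py
python3 - <<'E'
from h import *
s=vision.camera("side"); cv2.imwrite("pics/s7.png",cv2.resize(s["img"][110:290,170:330],None,fx=3.3,fy=3.3)[:,:,::-1])
E
```

```text
clock: 21.0
eef_pos: [0.4797, -0.4314, 0.2064]
tool_rot: [0.793, 0.609, -0.0, -0.001]
ft_force: [-0.3, -0.6, -1.6]
grip_width: 0.0505
grasp_force: 63.5
clock: 21.33
eef_pos: [0.4798, -0.4314, 0.2062]
tool_rot: [0.793, 0.609, -0.0, -0.001]
ft_force: [-0.4, 0.5, -1.0]
grip_width: 0.0503
grasp_force: 63.5
t 21.33 p [ 0.4798 -0.4314  0.2062] yaw 1.3104 zax [-0.001  0.001 -1.   ] F [-0.4  0.5 -1. ] w 0.0503 gf 63.5 j [-0.73  0.55  0.4   1.42 -0.    1.1 ]
```

View pics/s7.png

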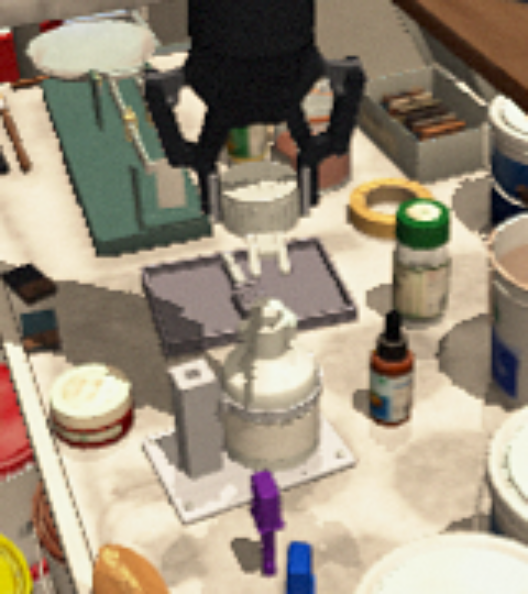

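The cap is held upright at (258,200) above the open neck at (270,310). The plug is in the tray at (245,290), and the dropper and jar are still standing. Handing in.

```bash
python3 -c "
from workcell import workorder; print(workorder.job_done())"
```

```text
the job is handed in; nothing more can be done
None
```

I opened the bottle and handed the job in at about 21 s. The cap is held upright about 10 cm above its seat, and the plug lies in the tray after I picked it up once from the rim and set it inside. The small bottle and the jar look unmoved in the last picture; no verdict came back.

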